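# Fit the length-stop carriage to its dovetail rail

## Robot

A 6-joint arm with a two-finger parallel gripper is mounted at the origin on the work surface. World frame = base frame: x ahead of the robot, y to its left, z up, the work surface at z = 0. Lengths are in mm, angles in rad, forces in N, time in s.
With the tool pointing down it reaches from about 425 to 925 mm from the base axis. Payload 12.5 kg.
Tool frame: the origin (TCP) lies at the very end of the fingers, on their centre line; the grasp point (between the pads) lies hold_point_z behind it (hold_point_z is the distance from the TCP to the grasp point, in mm); z points along the fingers, y is the line along which they close (so a half turn about z gives the same grasp; the last joint's range is limited). The gripper opens to 85 mm and grips with 20 to 120 N. Pads are 22 mm wide; open, the fingers measure 114 mm over their backs; the gripper's body (76 mm by 85 mm) begins 54 mm behind the grasp point. The pads swing forward as they close: fully open they stand 13 mm farther back than shut.
Start: joints at [-1.349, 0.491, 1.559, -0, 1.092, -0.106], TCP at [201.248, -591.73, 231.327] pointing down, gripper open.
Joint ranges: [-3.1, 3.1], [-0.84, 2.19], [0.05, 2.79], [-1.13, 4.28], [0.06, 2.93], [-2.69, 2.69]. Speed limits (rad/s): [2.22, 2.22, 2.79, 3.14, 3.14, 3.14].

## Interface

Orientations are given as a rotation vector (axis times angle).
In Python, from station import state, grab_frame, calibration, sign_off, hold_point_z gives the robot as it stands.
- The arm moves only by the tool step_arm, never from a script. Its argument "steps" is a list of rows, each an object with "grip": the gripper command: -1 is shut, 1 is fully open, values between are in proportion; "dp": the shift along the tool's x, y, z in mm, a list of three; "turn": the turn, a rotation vector about the tool's x, y, z in degrees, a list of three. In form: [{"grip": grip, "dp": [x, y, z], "turn": [ax, ay, az]}, ...]. A call has 1 to 20 rows; each row shifts and turns the commanded pose from where the row before left it, along the tool's axes as they then stand; what a row does not reach is not made up. A row lasts 1/10 s, in which the tool goes at most 50 mm and 8.59 degrees, less where a joint would pass 70% of its speed; a pose out of reach is approached as far as the arm can. A call is refused whole if a number of a shift passes 50 or a number of a turn 8.59, either way. A call with a gripper value outside its range is refused whole. The fingers move at their own pace and stop on an object; "newtons" is the grip in N (left out, the last holds). Time passes only in rows, so rows that do not move let the fingers close. It gives the time, the measured TCP pose, the force, the opening and the grip force at its end, in the units of the state.
- state(): the state, without advancing time (a new reading comes with each control period).
- grab_frame(name): name is "scene" or "top"; returns the picture (384x512x3 uint8, red, green, blue); there is no depth.
- calibration(name): a dict with "fx", "fy", "cx", "cy" (pixels), "k1" (the pictures are not rectified: a ray, as slopes to the right and down, at radius r is drawn at 1 + k1 r^2 times it, then the intrinsics apply), "extrinsics" (4x4, takes a point from world to camera coordinates). Camera axes: x right, y down, z forward; pixel columns grow to the right and rows downward; lengths in mm; the calibration is good to about 2 mm. A picture is of the moment at which its call begins. calibration takes no time and is no camera call.
- sign_off(): hands the job in; it is judged then, once.
The state is a dict: "clock": time; "q": joint angles; "qd": joint speeds; "joint_torque": joint torques, N m; "tool_pos": TCP position; "tcp_rot": TCP orientation; "force": force on the tool from outside, world axes, zero at the start; "wrist_torque": the same for the moment, N m; "opening": finger opening in mm; "gripper_force": force on a finger pad.
Only numpy, scipy, OpenCV 4.12 (cv2) and the standard library are available. Lean on these libraries where they do the work, as an engineer would, in place of code of your own. Each camera call takes 0.05 s, during which the arm holds its last target. There are 200 camera calls.

## Task

Put the loose length-stop carriage back on the dovetail rail: thread it on from the rail's open end, slide it along until it butts firmly but gently against the steel stop, then turn its side clamp knob clockwise until the jaw grips the rail well, snug but not forced. Do not ram the rail end or the stop, leave the carriage butted, clamped and let go, and leave the other things on the bench alone.

Things in the scene. Friction and masses are not known exactly. Their poses are not given: they have to be found in the camera images.
- rail: Fixed plywood board 240 x 130 x 18 mm bearing an aluminium dovetail rail along its x axis. Origin: bench level, under the rail's middle; z up. Rail x = -100 (open end) to +100 mm, centred on y = 0. Flat top at z = 40, 44 mm wide down to z = 37; flanks lean in to 28 mm wide at z = 26, foot 28 mm wide below.
- rail_end (a point): Middle of the rail's top edge at its open end (rail x = -100, z = 40 mm), where the carriage goes on; square, no lead-in chamfer. Axes as the rail's. Threaded on, the carriage's origin is at rail y = 0, z = 24 when it rests on the rail top, with play of 1.5 mm to +y, 0.6 to 2 mm to -y and 2 mm upward: thread it on at about z = 25 mm.
- carriage: Loose carriage, 0.4 to 0.65 kg: upside-down aluminium channel 80 mm long (x; +x face goes first and meets the stop), 68 mm wide, roof inside at z = 16, top at z = 26 mm. Origin: centre of its underside (z = 0 on the bench). An arm at +y, 40 mm wide, top at z = 18, reaches y = 88 and bears the knob. It goes on with its x along the rail's x.
- block_grip (a point): Centre of the dark wood grip block on the carriage: 50 (carriage x) x 30 (y) x 40 mm high, its foot on the channel top at z = 26; this point is at carriage z = 46, x = y = 0. Pinch it across its 30 mm.
- stop: Fixed steel stop saddle astride the rail, 20 mm long (x), 64 mm wide, top at z = 50 mm. Origin: bench level on the rail centreline, mid-length; axes as the rail's. Its place along the rail varies. The carriage butts when its origin is 50 mm short of this origin along x. Butt with about 5 to 12 N; over 22 N is ramming. It is rigid; the metal slides at friction about 0.2.
- knob_grip (a point): Clamp knob: black upright bar 40 (this point's x) x 12 (y) x 28 mm high, top 8 mm above this point, foot on a 28 mm round collar (top at carriage z = 26). Upright axis at carriage y = 72; this point at z = 46 mm. Clockwise from above tightens, up to 1.55 rad; starts within 0.15 rad of loosest, stays where left. Turning can swing the carriage off the stop: keep it pushed up lightly.
- gib: Steel clamp slide with jaw, under the carriage's +y edge; origin: the carriage's when loose. The knob drives it to -y, 6 mm per rad. Free turning takes 0.22 N m. The jaw's wear is unknown: it bites 0.2 to 1.1 rad from loosest, pulling the carriage up to 3.5 mm to +y; then jaw force grows 100 N and torque 0.6 N m per rad (it is sprung). Snug: 15 to 50 N.
- plane: bench plane, steel, 160 x 50 x 53 mm; bystander, origin at the centre of its underside
- offcut: pale wood offcut 160 x 45 x 35 mm; bystander, origin at the centre of its underside
- screwdriver: wood-handled screwdriver lying on the bench, about 200 mm long; bystander, origin at the centre of its underside
- glue: closed jar, 60 mm across, 130 mm tall; bystander, origin at the centre of its underside
Not all that is in view belongs to the job. What is shaped like the carriage but pink is not meant.

How it is judged (in metres and radians):
On the way, in this order (a step that is already met when the one before it is completed fails the run):
1. the carriage is threaded on the dovetail, most of its length (x of carriage in the frame of rail above -0.08 m and y of carriage in the frame of rail between -0.005 and 0.005 m and z of carriage in the frame of rail between 0.02 and 0.029 m and angle between the x axis of carriage and the x axis of rail, either way round below 0.09 rad and angle between carriage's own z axis and vertical below 0.09 rad), for 0.1 s.
2. the carriage is pressed against the stop with more than 4 N (all of step 1 and x of carriage in the frame of stop above -0.052 m and contact force between carriage and stop above 4 N), for 0.2 s.
3. the knob is tightened: the jaw grips the rail with more than 15 N (all of step 1 and x of carriage in the frame of stop above -0.052 m and contact force between gib and rail above 15 N), for 0.2 s.
At the end, for the whole second after the job is handed in: the carriage sits on the rail (within 5 mm sideways and in height, 5 degrees), butted to within 2 mm of the stop, jaw gripping the rail with more than 15 N, at rest and released (all of step 3 and linear speed of carriage below 0.01 m/s and contact force between the fingers and carriage below 0.1 N); the robot touches nothing.
It fails at once if the carriage is driven against the rail with more than 30 N while still being slid on (contact force between carriage and rail above 30 N and x of carriage in the frame of stop below -0.055 m).
It fails at once if the carriage rams the stop with more than 22 N (contact force between carriage and stop above 22 N).
It fails at once if the clamp is forced: jaw on rail over 50 N (contact force between gib and rail above 50 N).
It fails at once if a bystander is moved more than 20 mm (distance of any of plane, offcut, screwdriver, glue from where it was at the start of the episode above 0.02 m).
It also fails if it takes over 69 s, if anything falls off the work surface, if the arm or the gripper's body presses on something with over 40 N, if the wrist force passes 120 N, or if a joint passes its speed limit or range.

## Working session

There is one attempt and no reset: what is moved stays moved. The work goes in short steps, Python scripts to look and compute and a tool call to move; the robot and the scene stay as the last step left them, time stands still between calls to the robot, and variables do not carry over. Pictures are saved under pics/ and viewed, at most 10 in all, crops included, and the job is handed in when it is done.

Besides the shell and the picture viewer there is one more tool, called after "Call:" as name(argument=value, ...) on one line, values as JSON. step_arm: Moves the arm, as the interface text tells. Its arguments: {"type":"object","properties":{"steps":{"type":"array","items":{"type":"object","properties":{"grip":{"type":"number"},"dp":{"type":"array","items":{"type":"number"}},"turn":{"type":"array","items":{"type":"number"}}}}},"newtons":{"type":"number"}},"required":["steps"]}

```bash
mkdir -p pics; python3 - <<'E'
from station import *
import cv2
for n in("scene","top"):
    cv2.imwrite(f"pics/{n}0.png",cv2.resize(grab_frame(n)[:,:,::-1],(800,600),interpolation=cv2.INTER_CUBIC))
    c=calibration(n);print(n,c)
print(state(),hold_point_z)
E
```

```text
scene {'fx': 373.45584909627485, 'fy': 373.45584909627485, 'cx': 258.8578198604767, 'cy': 190.44425136024756, 'k1': -0.04228472443420852, 'extrinsics': array([[-7.43486441e-01,  6.68727963e-01,  5.55198573e-03,
         4.85283731e+02],
       [ 5.69385094e-01,  6.37348537e-01, -5.19218121e-01,
        -2.38214741e+02],
       [-3.50754226e-01, -3.82870415e-01, -8.54623729e-01,
         1.41777236e+03],
       [ 0.00000000e+00,  0.00000000e+00,  0.00000000e+00,
         1.00000000e+00]])}
top {'fx': 419.31567712925056, 'fy': 419.31567712925056, 'cx': 256.6633818090999, 'cy': 194.69225692277305, 'k1': 0.04280195684892103, 'extrinsics': array([[ 1.18959108e-02, -9.99928988e-01,  7.11918229e-04,
        -1.21297429e+02],
       [-9.91346349e-01, -1.18868831e-02, -1.30733002e-01,
         5.47435841e+02],
       [ 1.30732181e-01,  8.49430597e-04, -9.91417357e-01,
         1.34494016e+03],
       [ 0.00000000e+00,  0.00000000e+00,  0.00000000e+00,
         1.00000000e+00]])}
{'clock': 0.1, 'q': array([-1.34861379e+00,  4.91486165e-01,  1.55944233e+00, -1.96776090e-05,
        1.09170547e+00, -1.05646234e-01]), 'qd': array([ 4.22847691e-04, -1.33672675e-03, -2.54545090e-03, -5.40484180e-05,
        2.20347657e-03, -1.95635987e-04]), 'joint_torque': array([ 4.79003764e-03, -6.19448590e+01, -2.62026697e+01, -2.49399119e-05,
        2.91003089e-03,  3.42286924e-06]), 'tool_pos': array([ 201.1823503 , -591.49609855,  230.77579307]), 'tcp_rot': array([-3.09845609e+00, -5.12493976e-01,  1.22589504e-04]), 'force': array([-1.35705377,  0.0456249 , -0.96939265]), 'wrist_torque': array([ 0.00929473, -0.00205439, -0.01828588]), 'gripper_force': 0.0, 'opening': 85.62358996817372} 18.700000000000003
```

View pics/scene0.png

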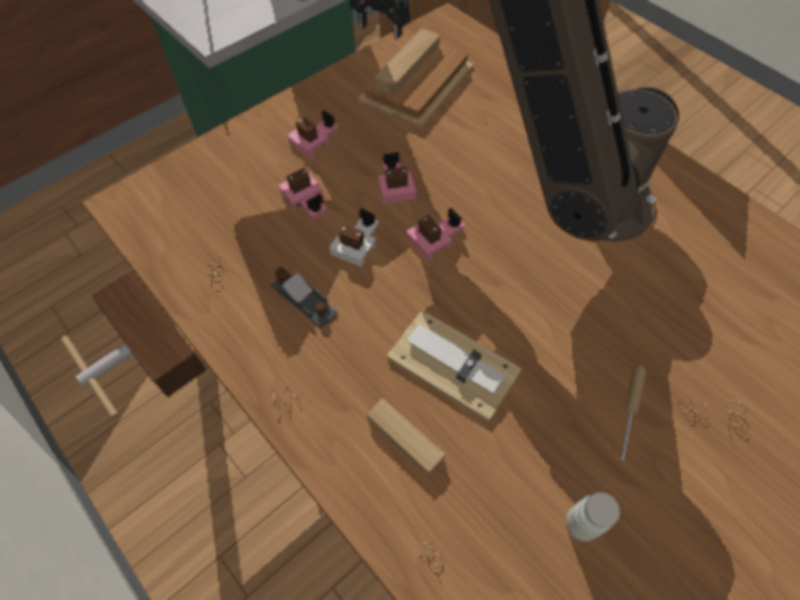

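View pics/top0.png

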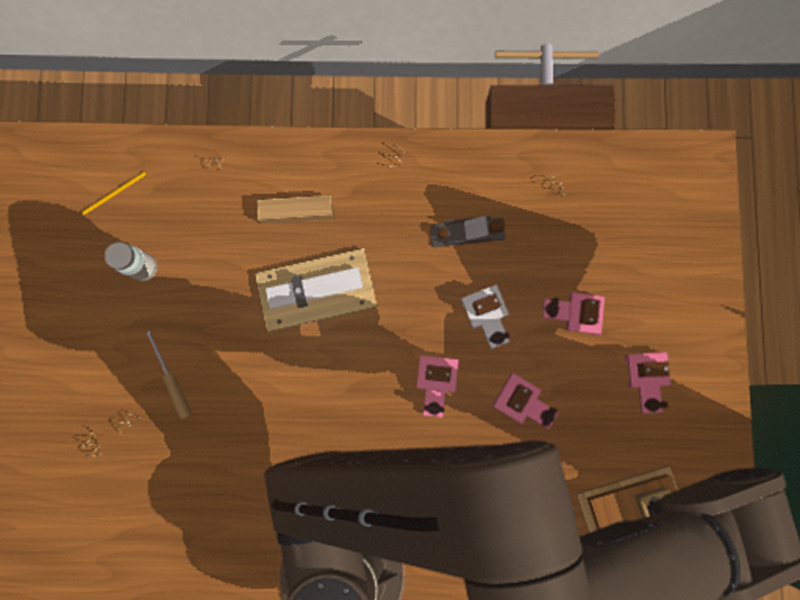

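```bash
python3 - <<'E'
from station import *
import cv2,numpy as np
t=grab_frame("top");s=grab_frame("scene")
cv2.imwrite("pics/t.png",t[:,:,::-1]);cv2.imwrite("pics/s.png",s[:,:,::-1])
r=lambda im,x,y,w,h,k:cv2.resize(im[y:y+h,x:x+w,::-1],(w*k,h*k),interpolation=cv2.INTER_CUBIC)
cv2.imwrite("pics/A.png",r(t,158,150,100,75,8))
cv2.imwrite("pics/B.png",np.hstack([r(t,286,175,50,60,8),r(s,200,125,50,60,8)]))
E
```

```text
(no output)
```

View pics/A.png

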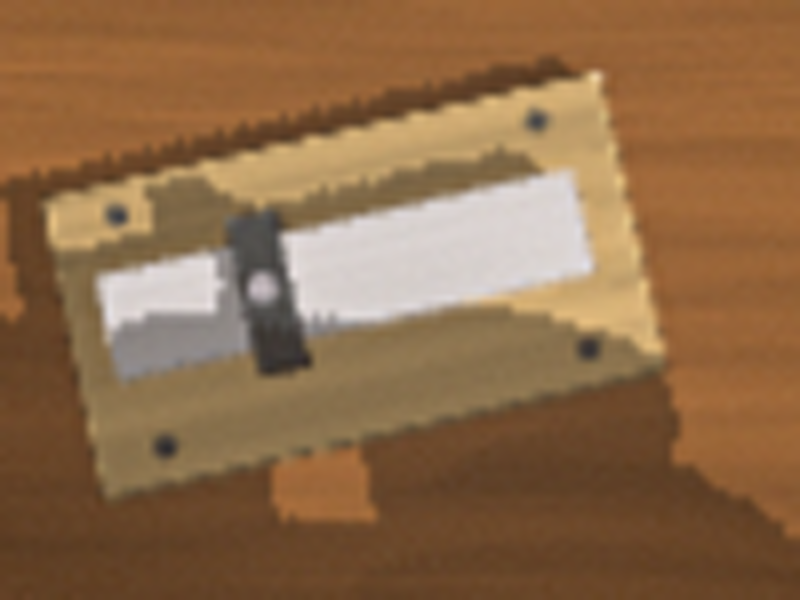

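View pics/B.png

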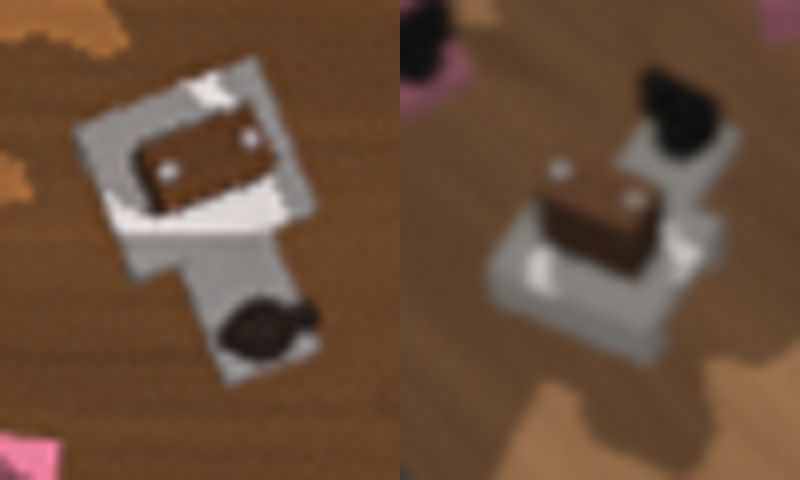

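```bash
cat > h.py <<'E'
from station import *
import numpy as np
from scipy.optimize import least_squares
C={n:calibration(n) for n in("top","scene")}
def proj(P,n="top"):
    c=C[n];P=np.atleast_2d(P).astype(float);p=P@c["extrinsics"][:3,:3].T+c["extrinsics"][:3,3]
    s=p[:,:2]/p[:,2:];r2=(s**2).sum(1,keepdims=True);s=s*(1+c["k1"]*r2)
    return s*[c["fx"],c["fy"]]+[c["cx"],c["cy"]]
def place(p,L):
    a=p[2];R=np.array([[np.cos(a),-np.sin(a),0],[np.sin(a),np.cos(a),0],[0,0,1]])
    return np.asarray(L,float)@R.T+[p[0],p[1],0]
def fit(L,U,x0,n="top"):
    r=least_squares(lambda p:(proj(place(p,L),n)-U).ravel(),x0,loss="soft_l1",f_scale=.4,x_scale=[10,10,.1])
    return r.x,(proj(place(r.x,L),n)-U).round(1)
E
cat > m.py <<'E'
from h import *
cv=lambda u,o,k=8:np.array(o)+(np.array(u)+.5)/k-.5
L=[(-120,-65,18),(-120,65,18),(120,65,18),(120,-65,18),(-100,-22,40),(-100,22,40),(100,22,40),(100,-22,40)]
U=cv([(600,70),(665,367),(108,497),(45,203),(575,168),(593,270),(120,380),(98,275)],(158,150))
p,r=fit(L,U,[600,0,1.6]);print("rail",p,r.tolist())
for s in range(20,90,5):
    pass
S=cv([(228,215),(276,208),(308,365),(262,375)],(158,150))
q=least_squares(lambda s:(proj(place(p,[(s[0]+10,-32,50),(s[0]-10,-32,50),(s[0]-10,32,50),(s[0]+10,32,50)]))-S).ravel(),[30]);print("stop x",q.x,q.fun.round(1))
L=[(40,-34,26),(-40,-34,26),(-40,34,26),(40,34,26),(0,0,66),(20,88,18),(-20,88,18)]
U=cv([(75,130),(255,58),(315,210),(132,278),(209,155),(228,383),(322,345)],(286,175))
c,r=fit(L,U,[600,-300,1.6]);print("car",c,r.tolist())
U=cv([(488-400,270),(655-400,335)],(200,125));print("scene pred 40,-34 / -40,-34 etc",proj(place(c,L),"scene").round(1).tolist())
E
python3 m.py
```

```text
rail [582.40592205  68.68911783   1.81316805] [[0.1, -0.1], [0.6, -0.0], [-0.5, 0.2], [-0.5, -0.7], [-0.2, -0.0], [0.5, 0.0], [0.0, 0.0], [0.0, 0.2]]
stop x [32.12077699] [-0.1  0.3 -0.1 -0.2  0.  -0.9 -0.2 -0.8]
car [ 549.54609263 -291.45890967    1.95627663] [[-0.0, -0.4], [-0.2, -0.1], [0.2, -0.2], [0.6, 0.1], [-0.1, -0.0], [0.2, 0.2], [-0.4, 0.5]]
scene pred 40,-34 / -40,-34 etc [[230.8, 166.3], [210.7, 158.0], [220.1, 144.3], [239.9, 152.1], [224.5, 148.1], [241.9, 140.9], [232.2, 137.1]]
```

Silver/grey carriage at top px ≈(311,195) and pink lookalikes at (280,240), (332,255), (415,240), (368,200): only the grey one fits. The crop shows grey metal, a dark block and a black knob. The stop is at rail x≈+32. I'll feel the rail's centreline first by gently pinching it at two places.

Call:
step_arm(steps=[{"grip": 1, "dp": [35.4, -26.4, 0], "turn": [0, 0, 0]}, {"grip": 1, "dp": [35.4, -26.4, 0], "turn": [0, 0, 0]}, {"grip": 1, "dp": [35.4, -26.4, 0], "turn": [0, 0, 0]}, {"grip": 1, "dp": [35.4, -26.4, 0], "turn": [0, 0, 0]}, {"grip": 1, "dp": [35.4, -26.4, 0], "turn": [0, 0, 0]}, {"grip": 1, "dp": [35.4, -26.4, 0], "turn": [0, 0, 0]}, {"grip": 1, "dp": [35.4, -26.4, 0], "turn": [0, 0, 0]}, {"grip": 1, "dp": [35.4, -26.4, 0], "turn": [0, 0, 0]}, {"grip": 1, "dp": [35.4, -26.4, 0], "turn": [0, 0, 0]}, {"grip": 1, "dp": [35.4, -26.4, 0], "turn": [0, 0, 0]}, {"grip": 1, "dp": [35.4, -26.4, 0], "turn": [0, 0, 0]}, {"grip": 1, "dp": [35.4, -26.4, 0], "turn": [0, 0, 0]}, {"grip": 1, "dp": [35.4, -26.4, 0], "turn": [0, 0, 0]}, {"grip": 1, "dp": [35.4, -26.4, 0], "turn": [0, 0, 0]}, {"grip": 1, "dp": [35.4, -26.4, 0], "turn": [0, 0, 0]}, {"grip": 1, "dp": [35.4, -26.4, 0], "turn": [0, 0, 0]}])

```text
clock: 1.8
tool_pos: [602.3, -7.7, 231.2]
tcp_rot: [3.099, 0.513, -0.0]
force: [0.4, -1.0, 0.2]
opening: 85.6
gripper_force: 0.0
```

Call:
step_arm(steps=[{"grip": 1, "dp": [0, 0, 0], "turn": [0, 0, -8.51]}, {"grip": 1, "dp": [0, 0, 0], "turn": [0, 0, -8.51]}, {"grip": 1, "dp": [0, 0, 0], "turn": [0, 0, -8.51]}, {"grip": 1, "dp": [0, 0, 0], "turn": [0, 0, -8.51]}, {"grip": 1, "dp": [0, 0, 0], "turn": [0, 0, -8.51]}, {"grip": 1, "dp": [0, 0, 0], "turn": [0, 0, -8.51]}, {"grip": 1, "dp": [0, 0, 0], "turn": [0, 0, -8.51]}, {"grip": 1, "dp": [0, 0, 0], "turn": [0, 0, -8.51]}, {"grip": 1, "dp": [0, 0, 0], "turn": [0, 0, -8.51]}, {"grip": 1, "dp": [0, 0, 0], "turn": [0, 0, -8.51]}, {"grip": 1, "dp": [0, 0, 0], "turn": [0, 0, 0]}, {"grip": 1, "dp": [0, 0, 0], "turn": [0, 0, 0]}])

```text
clock: 3.0
tool_pos: [601.5, -9.5, 231.2]
tcp_rot: [-1.942, -2.469, 0.0]
force: [-1.2, -0.2, 0.3]
opening: 85.5
gripper_force: 0.0
```

Call:
step_arm(steps=[{"grip": 1, "dp": [0, 0, 40], "turn": [0, 0, 0]}, {"grip": 1, "dp": [0, 0, 40], "turn": [0, 0, 0]}, {"grip": 1, "dp": [0, 0, 40], "turn": [0, 0, 0]}, {"grip": 1, "dp": [0, 0, 40], "turn": [0, 0, 0]}, {"grip": 1, "dp": [0, 0, 30], "turn": [0, 0, 0]}, {"grip": 0.3, "dp": [0, 0, 13], "turn": [0, 0, 0]}, {"grip": 0.2, "dp": [0, 0, 0], "turn": [0, 0, 0]}, {"grip": 0.2, "dp": [0, 0, 0], "turn": [0, 0, 0]}, {"grip": 0.2, "dp": [0, 0, 0], "turn": [0, 0, 0]}], newtons=20)

```text
clock: 3.9
tool_pos: [602.3, -9.6, 30.0]
tcp_rot: [1.936, 2.471, 0.002]
force: [1.4, -0.6, 0.4]
opening: 51.0
gripper_force: 0.0
```

Call:
step_arm(steps=[{"grip": -0.1, "dp": [0, 0, 0], "turn": [0, 0, 0]}, {"grip": -0.1, "dp": [0, 0, 0], "turn": [0, 0, 0]}, {"grip": -0.1, "dp": [0, 0, 0], "turn": [0, 0, 0]}, {"grip": -0.1, "dp": [0, 0, 0], "turn": [0, 0, 0]}, {"grip": -0.1, "dp": [0, 0, 0], "turn": [0, 0, 0]}], newtons=20)

```text
clock: 4.4
tool_pos: [601.9, -9.6, 29.9]
tcp_rot: [1.936, 2.472, 0.001]
force: [-1.9, -1.0, 5.7]
opening: 43.3
gripper_force: 20.0
```

```bash
python3 -c "
from station import *
s=state();print({k:s[k] for k in ('tool_pos','tcp_rot','force','wrist_torque','opening','gripper_force')})"
```

```text
{'tool_pos': array([601.93523424,  -9.57326958,  29.89644273]), 'tcp_rot': array([1.93593220e+00, 2.47197842e+00, 1.35110712e-03]), 'force': array([-1.92311151, -1.00531319,  5.67342225]), 'wrist_torque': array([-0.09369183,  0.33092279,  0.03745343]), 'opening': 43.32822840299757, 'gripper_force': 19.952314160764217}
```

```bash
cat > av.py <<'E'
from h import *
import sys
from scipy.spatial.transform import Rotation as R
A=[]
for i in range(int(sys.argv[1]) if len(sys.argv)>1 else 8):
    s=state();M=R.from_rotvec(s["tcp_rot"]).as_matrix();A.append(np.r_[s["tool_pos"],np.arctan2(M[1,0],M[0,0]),M[0,2],M[1,2],s["force"],s["wrist_torque"]]);grab_frame("top")
A=np.array(A);np.set_printoptions(suppress=True,precision=3);print("pos,yaw,tiltx,tilty,F,T\n",A.mean(0),"\n",A.std(0),s["opening"],s["clock"])
E
python3 av.py
```

```text
pos,yaw,tiltx,tilty,F,T
 [601.904  -9.588  29.877   1.813   0.002  -0.     -1.982  -0.429   5.917
  -0.105   0.38   -0.018] 
 [0.016 0.008 0.016 0.    0.    0.    0.45  0.509 0.424 0.028 0.036 0.031] 42.98203050911223 4.75
```

Call:
step_arm(steps=[{"grip": 0.25, "dp": [0, 0, 0], "turn": [0, 0, 0]}, {"grip": 0.25, "dp": [0, 0, 0], "turn": [0, 0, 0]}, {"grip": 0.25, "dp": [15, 0, 0], "turn": [0, 0, 0]}, {"grip": 0.25, "dp": [25, 0, 0], "turn": [0, 0, 0]}, {"grip": 0.25, "dp": [20, 0, 0], "turn": [0, 0, 0]}, {"grip": 0.25, "dp": [5, 0, 0], "turn": [0, 0, 0]}, {"grip": -0.1, "dp": [0, 0, 0], "turn": [0, 0, 0]}, {"grip": -0.1, "dp": [0, 0, 0], "turn": [0, 0, 0]}, {"grip": -0.1, "dp": [0, 0, 0], "turn": [0, 0, 0]}, {"grip": -0.1, "dp": [0, 0, 0], "turn": [0, 0, 0]}, {"grip": -0.1, "dp": [0, 0, 0], "turn": [0, 0, 0]}], newtons=20)

```text
clock: 5.9
tool_pos: [586.0, 54.8, 28.5]
tcp_rot: [-1.937, -2.472, -0.002]
force: [0.1, 16.2, 2.4]
opening: 43.1
gripper_force: 21.8
```

```bash
python3 av.py 6
```

```text
pos,yaw,tiltx,tilty,F,T
 [586.     54.801  28.495   1.812   0.      0.002  -0.483  15.938   2.487
   2.522   0.066  -0.012] 
 [0.015 0.012 0.011 0.    0.    0.    0.742 0.453 0.383 0.038 0.034 0.032] 43.217335110998114 6.15
```

Call:
step_arm(steps=[{"grip": 0.3, "dp": [0, 0, 0], "turn": [0, 0, 0]}, {"grip": 0.3, "dp": [0, 0, 0], "turn": [0, 0, 0]}, {"grip": 0.3, "dp": [0, 0, -35], "turn": [0, 0, 0]}, {"grip": 0.3, "dp": [0, 0, -45], "turn": [0, 0, 0]}, {"grip": 0.3, "dp": [-25, -9, -35], "turn": [0, 0, 0]}, {"grip": 0.3, "dp": [-43, -15.6, 0], "turn": [0, 0, 0]}, {"grip": 0.3, "dp": [-43, -15.6, 0], "turn": [0, 0, 0]}, {"grip": 0.3, "dp": [-43, -15.6, 0], "turn": [0, 0, 0]}, {"grip": 0.3, "dp": [-43, -15.6, 0], "turn": [0, 0, 0]}, {"grip": 0.3, "dp": [-43, -15.6, 0], "turn": [0, 0, 0]}, {"grip": 0.3, "dp": [-43, -15.6, 0], "turn": [0, 0, 0]}, {"grip": 0.3, "dp": [-43, -15.6, 0], "turn": [0, 0, 0]}, {"grip": 0.3, "dp": [0, 0, 0], "turn": [0, 0, -8.2]}, {"grip": 0.3, "dp": [0, 0, 0], "turn": [0, 0, 0]}, {"grip": 0.3, "dp": [0, 0, 0], "turn": [0, 0, 0]}])

```text
clock: 7.7
tool_pos: [549.1, -291.1, 143.2]
tcp_rot: [-1.76, -2.602, 0.0]
force: [0.8, -0.0, 1.0]
opening: 55.5
gripper_force: 0.0
```

```bash
python3 av.py 2; python3 - <<'E'
from h import *
import cv2
s=grab_frame("scene");t=grab_frame("top")
r=lambda im,x,y,w,h,k:cv2.resize(im[y:y+h,x:x+w,::-1],(w*k,h*k),interpolation=cv2.INTER_CUBIC)
cv2.imwrite("pics/C.png",np.hstack([r(s,190,100,80,100,5),r(t,270,160,80,100,5)]))
E
```

```text
pos,yaw,tiltx,tilty,F,T
 [ 549.213 -290.887  143.217    1.953   -0.       0.       0.461    0.478
    0.454    0.033    0.003    0.006] 
 [0.114 0.206 0.065 0.    0.    0.    0.334 0.514 0.526 0.013 0.005 0.017] 55.51424559987477 7.75
```

View pics/C.png

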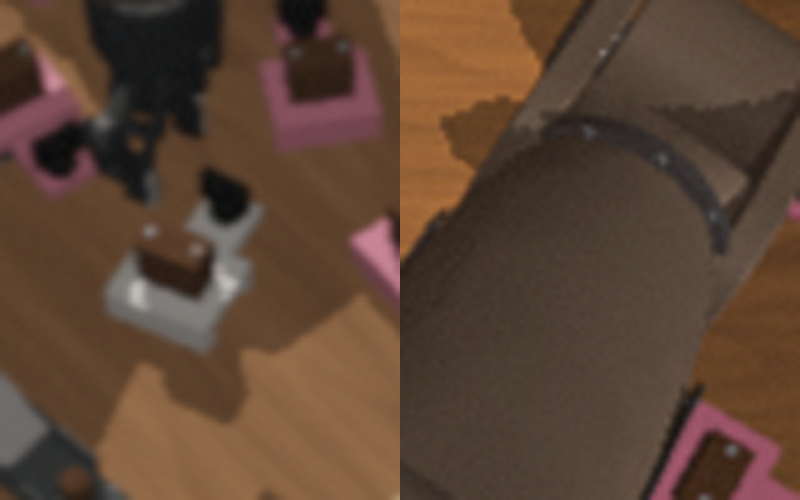

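The scene crop shows the open fingers above the grey carriage, at crop px (145,190) and (195,130). Now I'll descend and pinch.

Call:
step_arm(steps=[{"grip": 0.3, "dp": [0, 0, 35], "turn": [0, 0, 0]}, {"grip": 0.3, "dp": [0, 0, 35], "turn": [0, 0, 0]}, {"grip": 0.3, "dp": [0, 0, 25], "turn": [0, 0, 0]}, {"grip": 0.3, "dp": [0, 0, 13], "turn": [0, 0, 0]}, {"grip": 0.3, "dp": [0, 0, 6], "turn": [0, 0, 0]}, {"grip": 0.3, "dp": [0, 0, 0], "turn": [0, 0, 0]}, {"grip": -0.5, "dp": [0, 0, 0], "turn": [0, 0, 0]}, {"grip": -0.5, "dp": [0, 0, 0], "turn": [0, 0, 0]}, {"grip": -0.5, "dp": [0, 0, 0], "turn": [0, 0, 0]}, {"grip": -0.5, "dp": [0, 0, 0], "turn": [0, 0, 0]}, {"grip": -0.5, "dp": [0, 0, 0], "turn": [0, 0, 0]}], newtons=70)

```text
clock: 9.0
tool_pos: [549.9, -291.6, 30.7]
tcp_rot: [1.754, 2.604, -0.0]
force: [0.5, 1.3, 6.8]
opening: 29.3
gripper_force: 69.9
```

```bash
python3 av.py 3
```

```text
pos,yaw,tiltx,tilty,F,T
 [ 549.94  -291.528   30.688    1.956    0.002   -0.001   -0.042    1.293
    6.913    0.164    0.101    0.004] 
 [0.007 0.016 0.007 0.    0.    0.    0.635 0.062 0.048 0.036 0.004 0.014] 29.344207617885477 9.1
```

Call:
step_arm(steps=[{"grip": -0.5, "dp": [0, 0, -5], "turn": [0, 0, 0]}, {"grip": -0.5, "dp": [0, 0, -15], "turn": [0, 0, 0]}, {"grip": -0.5, "dp": [0, 0, -20], "turn": [0, 0, 0]}, {"grip": -0.5, "dp": [0, 0, -15], "turn": [0, 0, 4.1]}, {"grip": -0.5, "dp": [0, 0, -5], "turn": [0, 0, 4.1]}, {"grip": -0.5, "dp": [15, 9, 0], "turn": [0, 0, 0]}, {"grip": -0.5, "dp": [26, 16, 0], "turn": [0, 0, 0]}, {"grip": -0.5, "dp": [26, 17, 0], "turn": [0, 0, 0]}, {"grip": -0.5, "dp": [26, 17, 0], "turn": [0, 0, 0]}, {"grip": -0.5, "dp": [26, 17, 0], "turn": [0, 0, 0]}, {"grip": -0.5, "dp": [26, 17, 0], "turn": [0, 0, 0]}, {"grip": -0.5, "dp": [26, 16, 0], "turn": [0, 0, 0]}, {"grip": -0.5, "dp": [16, 9, 0], "turn": [0, 0, 0]}, {"grip": -0.5, "dp": [0, 0, 0], "turn": [0, 0, 0]}, {"grip": -0.5, "dp": [0, 0, 0], "turn": [0, 0, 0]}, {"grip": -0.5, "dp": [0, 0, 0], "turn": [0, 0, 0]}])

```text
clock: 10.75
tool_pos: [618.8, -82.1, 89.3]
tcp_rot: [-1.937, -2.473, 0.0]
force: [-0.3, 0.6, -6.3]
opening: 28.9
gripper_force: 70.0
```

```bash
cat >> av.py <<'E'
m=A.mean(0);u=np.array([np.cos(1.813),np.sin(1.813)]);n=np.array([-u[1],u[0]])
print("rail x %.2f y %.2f z %.2f yawerr(deg) %.2f | F along %.1f lat %.1f"%(u@m[:2]+72.7,n@m[:2]+582.03,m[2]-30.69,np.degrees(m[3]-1.813),u@m[6:8],n@m[6:8]))
E
python3 av.py 3; python3 - <<'E'
from h import *
import cv2
s=grab_frame("scene");t=grab_frame("top")
r=lambda im,x,y,w,h,k:cv2.resize(im[y:y+h,x:x+w,::-1],(w*k,h*k),interpolation=cv2.INTER_CUBIC)
cv2.imwrite("pics/D.png",np.hstack([r(s,220,150,100,120,4),r(t,180,130,100,120,4)]))
E
```

```text
pos,yaw,tiltx,tilty,F,T
 [618.784 -82.228  89.303   1.812  -0.     -0.      0.207   0.263  -6.266
  -0.018  -0.066   0.019] 
 [0.017 0.097 0.003 0.    0.    0.    0.454 0.299 0.045 0.028 0.019 0.027] 28.89940277464629 10.85
rail x -155.54 y 1.03 z 58.61 yawerr(deg) -0.04 | F along 0.2 lat -0.3
```

View pics/D.png

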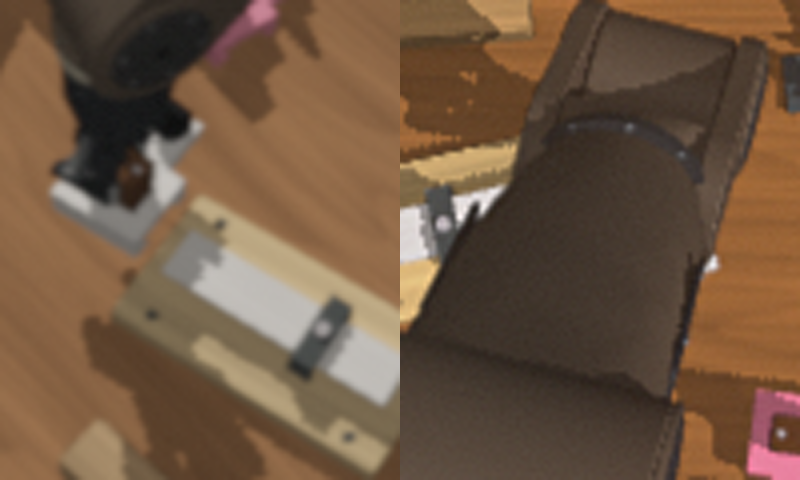

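The picture shows the carriage held level short of the rail's open end, with the gripper at scene crop (120,150) and the rail end at (190,245). Next I'll lower it and trim the sideways offset.

Call:
step_arm(steps=[{"grip": -0.5, "dp": [0, 0.9, 15], "turn": [0, 0, 0]}, {"grip": -0.5, "dp": [0, 0, 15], "turn": [0, 0, 0]}, {"grip": -0.5, "dp": [0, 0, 4], "turn": [0, 0, 0]}, {"grip": -0.5, "dp": [0, 0, 0], "turn": [0, 0, 0]}, {"grip": -0.5, "dp": [0, 0, 0], "turn": [0, 0, 0]}, {"grip": -0.5, "dp": [0, 0, 0], "turn": [0, 0, 0]}])

```text
clock: 11.6
tool_pos: [620.2, -81.2, 55.6]
tcp_rot: [1.936, 2.473, 0.0]
force: [-0.6, -0.6, -5.3]
opening: 29.3
gripper_force: 69.9
```

```bash
python3 av.py 2
```

```text
pos,yaw,tiltx,tilty,F,T
 [620.17  -81.168  55.68    1.813   0.001  -0.     -0.405  -0.029  -5.4
   0.029  -0.084  -0.01 ] 
 [0.006 0.001 0.032 0.    0.    0.    0.171 0.562 0.09  0.026 0.024 0.003] 29.372658932082974 11.65
rail x -154.84 y -0.57 z 24.99 yawerr(deg) 0.01 | F along 0.1 lat 0.4
```

Call:
step_arm(steps=[{"grip": -0.5, "dp": [4, -0.6, 0], "turn": [0, 0, 0]}, {"grip": -0.5, "dp": [4, 0, 0], "turn": [0, 0, 0]}, {"grip": -0.5, "dp": [1, 0, 0], "turn": [0, 0, 0]}, {"grip": -0.5, "dp": [0, 0, 0], "turn": [0, 0, 0]}, {"grip": -0.5, "dp": [0, 0, 0], "turn": [0, 0, 0]}])

```text
clock: 12.2
tool_pos: [617.2, -72.5, 55.3]
tcp_rot: [1.936, 2.474, -0.0]
force: [0.5, -0.7, -6.5]
opening: 29.1
gripper_force: 69.9
```

```bash
python3 av.py 2
```

```text
pos,yaw,tiltx,tilty,F,T
 [617.241 -72.551  55.33    1.813   0.     -0.      0.271  -0.029  -6.409
   0.063  -0.05    0.021] 
 [0.002 0.048 0.003 0.    0.    0.    0.2   0.701 0.131 0.015 0.039 0.014] 29.385602469206884 12.25
rail x -145.77 y 0.21 z 24.64 yawerr(deg) 0.01 | F along -0.1 lat -0.3
```

Call:
step_arm(steps=[{"grip": -0.5, "dp": [1.5, 0, -0.4], "turn": [0, 0, 0]}, {"grip": -0.5, "dp": [1.5, 0, 0], "turn": [0, 0, 0]}, {"grip": -0.5, "dp": [1.5, 0, 0], "turn": [0, 0, 0]}, {"grip": -0.5, "dp": [1.5, 0, 0], "turn": [0, 0, 0]}, {"grip": -0.5, "dp": [1.5, 0, 0], "turn": [0, 0, 0]}, {"grip": -0.5, "dp": [1.5, 0, 0], "turn": [0, 0, 0]}, {"grip": -0.5, "dp": [0, 0, 0], "turn": [0, 0, 0]}])

```text
clock: 13.0
tool_pos: [615.0, -63.6, 55.7]
tcp_rot: [-1.936, -2.474, 0.0]
force: [-0.3, 0.3, -5.0]
opening: 29.2
gripper_force: 69.9
```

```bash
python3 av.py 2
```

```text
pos,yaw,tiltx,tilty,F,T
 [614.994 -63.649  55.691   1.813  -0.     -0.     -0.202  -0.142  -5.384
   0.019  -0.076   0.004] 
 [0.023 0.05  0.013 0.    0.    0.    0.048 0.46  0.422 0.014 0.041 0.009] 29.036866694334527 13.05
rail x -136.59 y 0.25 z 25.00 yawerr(deg) 0.01 | F along -0.1 lat 0.2
```

Call:
step_arm(steps=[{"grip": -0.5, "dp": [2, 0, 0], "turn": [0, 0, 0]}, {"grip": -0.5, "dp": [2, 0, 0], "turn": [0, 0, 0]}, {"grip": -0.5, "dp": [2, 0, 0], "turn": [0, 0, 0]}, {"grip": -0.5, "dp": [2, 0, 0], "turn": [0, 0, 0]}, {"grip": -0.5, "dp": [2, 0, 0], "turn": [0, 0, 0]}])

```text
clock: 13.6
tool_pos: [612.6, -53.9, 55.7]
tcp_rot: [1.937, 2.474, -0.0]
force: [-0.4, 0.3, -5.7]
opening: 29.2
gripper_force: 69.9
```

```bash
python3 av.py 2
```

```text
pos,yaw,tiltx,tilty,F,T
 [612.535 -53.757  55.698   1.813  -0.     -0.     -0.485   0.158  -5.941
   0.046  -0.086   0.012] 
 [0.042 0.14  0.003 0.    0.    0.    0.107 0.141 0.252 0.02  0.004 0.009] 28.96702734637194 13.65
rail x -126.40 y 0.27 z 25.01 yawerr(deg) 0.01 | F along 0.3 lat 0.4
```

Call:
step_arm(steps=[{"grip": -0.5, "dp": [4, 0, 0], "turn": [0, 0, 0]}, {"grip": -0.5, "dp": [6, 0, 0], "turn": [0, 0, 0]}, {"grip": -0.5, "dp": [6, 0, 0], "turn": [0, 0, 0]}, {"grip": -0.5, "dp": [6, 0, 0], "turn": [0, 0, 0]}, {"grip": -0.5, "dp": [6, 0, 0], "turn": [0, 0, 0]}, {"grip": -0.5, "dp": [4, 0, 0], "turn": [0, 0, 0]}, {"grip": -0.5, "dp": [0, 0, 0], "turn": [0, 0, 0]}])

```text
clock: 14.4
tool_pos: [604.8, -22.4, 55.7]
tcp_rot: [-1.936, -2.474, 0.0]
force: [-0.3, -0.1, -5.8]
opening: 29.4
gripper_force: 69.9
```

```bash
python3 av.py 2
```

```text
pos,yaw,tiltx,tilty,F,T
 [604.888 -22.589  55.72    1.814   0.     -0.     -0.54   -0.402  -6.149
  -0.03   -0.057  -0.055] 
 [0.073 0.183 0.011 0.    0.    0.    0.268 0.255 0.379 0.008 0.005 0.003] 29.23242203515542 14.45
rail x -94.31 y 0.22 z 25.03 yawerr(deg) 0.04 | F along -0.3 lat 0.6
```

Call:
step_arm(steps=[{"grip": -0.5, "dp": [4, 0, 0], "turn": [0, 0, 0]}, {"grip": -0.5, "dp": [6, 0, 0], "turn": [0, 0, 0]}, {"grip": -0.5, "dp": [6, 0, 0], "turn": [0, 0, 0]}, {"grip": -0.5, "dp": [6, 0, 0], "turn": [0, 0, 0]}, {"grip": -0.5, "dp": [6, 0, 0], "turn": [0, 0, 0]}, {"grip": -0.5, "dp": [6, 0, 0], "turn": [0, 0, 0]}, {"grip": -0.5, "dp": [6, 0, 0], "turn": [0, 0, 0]}, {"grip": -0.5, "dp": [6, 0, 0], "turn": [0, 0, 0]}, {"grip": -0.5, "dp": [6, 0, 0], "turn": [0, 0, 0]}, {"grip": -0.5, "dp": [6, 0, 0], "turn": [0, 0, 0]}, {"grip": -0.5, "dp": [4, 0, 0], "turn": [0, 0, 0]}, {"grip": -0.5, "dp": [0, 0, 0], "turn": [0, 0, 0]}])

```text
clock: 15.7
tool_pos: [589.9, 37.7, 55.7]
tcp_rot: [-1.936, -2.474, 0.0]
force: [0.3, -1.0, -5.4]
opening: 29.4
gripper_force: 69.9
```

```bash
python3 av.py 2
```

```text
pos,yaw,tiltx,tilty,F,T
 [590.004  37.525  55.695   1.814   0.     -0.     -0.044  -1.116  -5.076
  -0.038  -0.086  -0.019] 
 [0.072 0.162 0.001 0.    0.    0.    0.341 0.089 0.362 0.001 0.02  0.033] 29.249119318729154 15.75
rail x -32.38 y 0.25 z 25.00 yawerr(deg) 0.03 | F along -1.1 lat 0.3
```

Call:
step_arm(steps=[{"grip": -0.5, "dp": [2, 0, 0.4], "turn": [0, 0, 0]}, {"grip": -0.5, "dp": [2, 0, 0.3], "turn": [0, 0, 0]}, {"grip": -0.5, "dp": [2, 0, 0], "turn": [0, 0, 0]}, {"grip": -0.5, "dp": [2, 0, 0], "turn": [0, 0, 0]}, {"grip": -0.5, "dp": [1, 0, 0], "turn": [0, 0, 0]}, {"grip": -0.5, "dp": [0.5, 0, 0], "turn": [0, 0, 0]}, {"grip": -0.5, "dp": [0, 0, 0], "turn": [0, 0, 0]}])

```text
clock: 16.5
tool_pos: [587.8, 46.4, 55.0]
tcp_rot: [1.936, 2.474, -0.0]
force: [-0.4, 0.1, -5.7]
opening: 29.4
gripper_force: 69.9
```

```bash
python3 av.py 2
```

```text
pos,yaw,tiltx,tilty,F,T
 [587.813  46.412  54.989   1.813   0.     -0.      0.179  -0.026  -5.563
   0.03   -0.069  -0.027] 
 [0.008 0.021 0.008 0.    0.    0.    0.576 0.13  0.17  0.017 0.023 0.032] 28.781949996329278 16.55
rail x -23.23 y 0.24 z 24.30 yawerr(deg) 0.01 | F along -0.1 lat -0.2
```

Call:
step_arm(steps=[{"grip": -0.5, "dp": [0.6, 0, 0], "turn": [0, 0, 0]}, {"grip": -0.5, "dp": [0.6, 0, 0], "turn": [0, 0, 0]}, {"grip": -0.5, "dp": [0.6, 0, 0], "turn": [0, 0, 0]}, {"grip": -0.5, "dp": [0.6, 0, 0], "turn": [0, 0, 0]}])

```text
clock: 17.0
tool_pos: [587.2, 48.7, 55.0]
tcp_rot: [1.937, 2.474, -0.0]
force: [0.1, 0.3, -5.6]
opening: 29.7
gripper_force: 69.9
```

Call:
step_arm(steps=[{"grip": -0.5, "dp": [0.5, 0, 0], "turn": [0, 0, 0]}, {"grip": -0.5, "dp": [0.5, 0, 0], "turn": [0, 0, 0]}])

```text
clock: 17.2
tool_pos: [587.0, 49.7, 55.0]
tcp_rot: [1.937, 2.474, -0.0]
force: [0.5, 0.2, -6.2]
opening: 29.6
gripper_force: 69.9
```

Call:
step_arm(steps=[{"grip": -0.5, "dp": [0.5, 0, 0], "turn": [0, 0, 0]}, {"grip": -0.5, "dp": [0, 0, 0], "turn": [0, 0, 0]}])

```text
clock: 17.4
tool_pos: [586.9, 50.2, 55.0]
tcp_rot: [1.937, 2.474, -0.0]
force: [-0.5, 0.6, -6.0]
opening: 29.1
gripper_force: 69.9
```

Call:
step_arm(steps=[{"grip": -0.5, "dp": [0.4, 0, 0], "turn": [0, 0, 0]}, {"grip": -0.5, "dp": [0.4, 0, 0], "turn": [0, 0, 0]}])

```text
clock: 17.6
tool_pos: [586.7, 50.9, 55.0]
tcp_rot: [1.937, 2.474, -0.0]
force: [0.6, 0.7, -6.1]
opening: 29.0
gripper_force: 69.9
```

Call:
step_arm(steps=[{"grip": -0.5, "dp": [0.4, 0, 0], "turn": [0, 0, 0]}, {"grip": -0.5, "dp": [0.4, 0, 0], "turn": [0, 0, 0]}])

```text
clock: 17.8
tool_pos: [586.4, 51.7, 55.0]
tcp_rot: [1.937, 2.474, -0.0]
force: [-0.3, 0.3, -5.8]
opening: 29.4
gripper_force: 69.9
```

Call:
step_arm(steps=[{"grip": -0.5, "dp": [0.4, 0, 0], "turn": [0, 0, 0]}, {"grip": -0.5, "dp": [0.4, 0, 0], "turn": [0, 0, 0]}])

```text
clock: 18.0
tool_pos: [586.3, 52.5, 55.0]
tcp_rot: [1.937, 2.474, -0.0]
force: [0.4, -0.0, -5.6]
opening: 29.1
gripper_force: 69.9
```

Call:
step_arm(steps=[{"grip": -0.5, "dp": [0.4, 0, 0], "turn": [0, 0, 0]}, {"grip": -0.5, "dp": [0.4, 0, 0], "turn": [0, 0, 0]}])

```text
clock: 18.2
tool_pos: [586.2, 53.0, 55.0]
tcp_rot: [1.936, 2.473, -0.0]
force: [0.7, -4.8, -5.0]
opening: 29.3
gripper_force: 70.1
```

Call:
step_arm(steps=[{"grip": -0.5, "dp": [0.3, 0, 0], "turn": [0, 0, 0]}, {"grip": -0.5, "dp": [0, 0, 0], "turn": [0, 0, 0]}])

```text
clock: 18.4
tool_pos: [586.2, 53.0, 55.0]
tcp_rot: [1.936, 2.473, -0.001]
force: [0.4, -4.9, -6.0]
opening: 28.9
gripper_force: 70.1
```

```bash
python3 av.py 4
```

```text
pos,yaw,tiltx,tilty,F,T
 [586.203  53.016  55.035   1.813   0.     -0.001   0.605  -5.338  -5.203
  -0.9    -0.113   0.041] 
 [0.003 0.013 0.011 0.    0.    0.    0.556 0.396 0.593 0.028 0.016 0.014] 28.895065477771446 18.55
rail x -16.43 y 0.22 z 24.35 yawerr(deg) 0.01 | F along -5.3 lat 0.7
```

Call:
step_arm(steps=[{"grip": -0.5, "dp": [0.4, 0, 0.2], "turn": [0, 0, 0]}, {"grip": -0.5, "dp": [0, 0, 0.2], "turn": [0, 0, 0]}, {"grip": -0.5, "dp": [0, 0, 0], "turn": [0, 0, 0]}])

```text
clock: 18.9
tool_pos: [586.3, 53.1, 54.8]
tcp_rot: [1.936, 2.473, -0.0]
force: [1.2, -7.6, -4.3]
opening: 28.9
gripper_force: 70.4
```

```bash
python3 av.py 4
```

```text
pos,yaw,tiltx,tilty,F,T
 [586.368  53.091  54.804   1.813   0.001  -0.001   1.091  -7.922  -4.329
  -1.329  -0.225   0.065] 
 [0.016 0.007 0.011 0.    0.    0.    0.076 0.554 0.188 0.035 0.025 0.022] 29.18662166558539 19.05
rail x -16.39 y 0.04 z 24.11 yawerr(deg) 0.01 | F along -8.0 lat 0.8
```

Call:
step_arm(steps=[{"grip": 0.05, "dp": [-0.3, 0, 0], "turn": [0, 0, 0]}, {"grip": 0.05, "dp": [0, 0, 0], "turn": [0, 0, 0]}, {"grip": 0.05, "dp": [0, 0, 0], "turn": [0, 0, 0]}, {"grip": 0.05, "dp": [0, 0, -10], "turn": [0, 0, 0]}, {"grip": 0.05, "dp": [0, 0, -25], "turn": [0, 0, 0]}, {"grip": 0.05, "dp": [0, 0, -25], "turn": [0, 0, 0]}, {"grip": 0.05, "dp": [0, 0, -10], "turn": [0, 0, 0]}, {"grip": 0.05, "dp": [0, 0, 0], "turn": [0, 0, 0]}])

```text
clock: 19.9
tool_pos: [586.5, 53.7, 126.2]
tcp_rot: [1.935, 2.472, 0.003]
force: [0.2, 0.1, 0.4]
opening: 44.8
gripper_force: 0.0
```

```bash
python3 av.py 1; python3 - <<'E'
from h import *
import cv2
s=grab_frame("scene");t=grab_frame("top")
r=lambda im,x,y,w,h,k:cv2.resize(im[y:y+h,x:x+w,::-1],(w*k,h*k),interpolation=cv2.INTER_CUBIC)
cv2.imwrite("pics/E.png",np.hstack([r(s,248,180,80,90,5),r(t,168,140,80,90,5)]))
E
```

```text
pos,yaw,tiltx,tilty,F,T
 [586.548  53.745 126.17    1.813   0.003  -0.      0.158   0.132   0.415
   0.024   0.006  -0.024] 
 [0. 0. 0. 0. 0. 0. 0. 0. 0. 0. 0. 0.] 44.77418361513233 19.9
rail x -15.80 y -0.29 z 95.48 yawerr(deg) 0.01 | F along 0.1 lat -0.2
```

View pics/E.png

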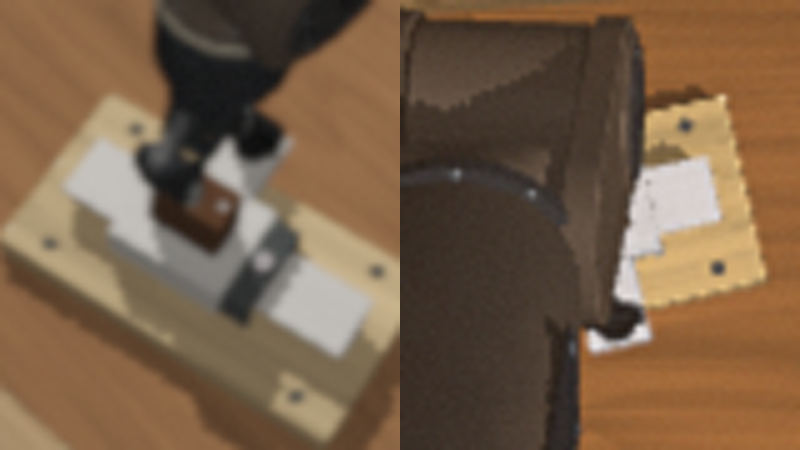

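The carriage sits on the rail against the stop (stop at scene crop (260,265), block at (200,210)), and the knob at scene crop (262,135) is free. Now I'll go to the knob.

Call:
step_arm(steps=[{"grip": -0.15, "dp": [0, -20, 0], "turn": [0, 0, 0]}, {"grip": -0.15, "dp": [0, -30, 0], "turn": [0, 0, 0]}, {"grip": -0.15, "dp": [-0.4, -22.3, 0], "turn": [0, 0, 0]}, {"grip": -0.15, "dp": [0, 0, 10], "turn": [0, 0, 4]}, {"grip": -0.15, "dp": [0, 0, 20], "turn": [0, 0, 0]}, {"grip": -0.15, "dp": [0, 0, 0], "turn": [0, 0, 0]}, {"grip": -0.15, "dp": [0, 0, 0], "turn": [0, 0, 0]}], newtons=30)

```text
clock: 20.75
tool_pos: [515.6, 35.9, 94.0]
tcp_rot: [-2.021, -2.404, 0.002]
force: [0.3, -0.1, -0.1]
opening: 36.0
gripper_force: 0.0
```

```bash
python3 av.py 2
```

```text
pos,yaw,tiltx,tilty,F,T
 [515.786  35.937  94.248   1.743  -0.001   0.      0.161  -0.1     0.287
   0.01   -0.032   0.023] 
 [0.161 0.001 0.245 0.    0.001 0.    0.103 0.028 0.353 0.003 0.031 0.041] 36.49853094276252 20.8
rail x -16.12 y 72.68 z 63.56 yawerr(deg) -3.98 | F along -0.1 lat -0.1
```

Call:
step_arm(steps=[{"grip": -0.15, "dp": [0, 0.6, 15], "turn": [0, 0, 0]}, {"grip": -0.15, "dp": [0, 0, 15], "turn": [0, 0, 0]}, {"grip": -0.15, "dp": [0, 0, 9], "turn": [0, 0, 0]}, {"grip": -0.15, "dp": [0, 0, 0], "turn": [0, 0, 0]}, {"grip": -0.15, "dp": [0, 0, 0], "turn": [0, 0, 0]}], newtons=30)

```text
clock: 21.35
tool_pos: [516.7, 36.0, 56.0]
tcp_rot: [2.022, 2.404, 0.0]
force: [-0.7, 0.4, 0.4]
opening: 36.4
gripper_force: 0.0
```

```bash
python3 av.py 2
```

```text
pos,yaw,tiltx,tilty,F,T
 [516.767  36.017  56.075   1.743   0.001  -0.     -0.174   0.121  -0.359
   0.025   0.012   0.008] 
 [0.057 0.016 0.095 0.    0.    0.    0.553 0.285 0.716 0.006 0.006 0.005] 36.26302638209329 21.4
rail x -16.28 y 71.71 z 25.39 yawerr(deg) -3.99 | F along 0.2 lat 0.1
```

Call:
step_arm(steps=[{"grip": -0.85, "dp": [0, 0, 1.5], "turn": [0, 0, 0]}, {"grip": -0.85, "dp": [0, 0, 0], "turn": [0, 0, 0]}, {"grip": -0.85, "dp": [0, 0, 0], "turn": [0, 0, 0]}, {"grip": -0.85, "dp": [0, 0, 0], "turn": [0, 0, 0]}, {"grip": -0.85, "dp": [0, 0, 0], "turn": [0, 0, 0]}], newtons=40)

```text
clock: 21.95
tool_pos: [516.6, 35.9, 54.2]
tcp_rot: [2.022, 2.404, 0.0]
force: [-1.1, -1.6, 2.7]
opening: 11.2
gripper_force: 42.8
```

```bash
python3 av.py 3
```

```text
pos,yaw,tiltx,tilty,F,T
 [516.599  35.947  54.237   1.743   0.     -0.     -0.697  -1.749   3.167
  -0.262   0.04   -0.205] 
 [0.007 0.002 0.01  0.    0.    0.    0.316 0.116 0.363 0.023 0.031 0.006] 11.332071548137137 22.05
rail x -16.30 y 71.89 z 23.55 yawerr(deg) -4.00 | F along -1.5 lat 1.1
```

Call:
step_arm(steps=[{"grip": -0.85, "dp": [0.3, 0, 0], "turn": [0, 0, 0]}, {"grip": -0.85, "dp": [0.3, 0, 0], "turn": [0, 0, 2]}, {"grip": -0.85, "dp": [0, 0, 0], "turn": [0, 0, 3]}, {"grip": -0.85, "dp": [0, 0, 0], "turn": [0, 0, 3]}, {"grip": -0.85, "dp": [0, 0, 0], "turn": [0, 0, 0]}])

```text
clock: 22.6
tool_pos: [516.8, 36.8, 54.2]
tcp_rot: [2.184, 2.257, 0.001]
force: [0.7, 0.0, 2.3]
opening: 11.0
gripper_force: 41.2
```

```bash
python3 av.py 3
```

```text
pos,yaw,tiltx,tilty,F,T
 [516.77   36.742  54.186   1.605   0.001  -0.      1.509   0.017   3.02
   0.105  -0.365  -0.006] 
 [0.009 0.041 0.01  0.001 0.    0.    0.685 0.054 0.546 0.066 0.06  0.017] 10.987787926184513 22.7
rail x -15.57 y 71.53 z 23.50 yawerr(deg) -11.94 | F along -0.3 lat -1.5
```

Call:
step_arm(steps=[{"grip": -0.85, "dp": [0, 0, 0], "turn": [0, 0, 3]}, {"grip": -0.85, "dp": [0, 0, 0], "turn": [0, 0, 3]}, {"grip": -0.85, "dp": [0, 0, 0], "turn": [0, 0, 0]}])

```text
clock: 23.05
tool_pos: [516.9, 36.6, 54.2]
tcp_rot: [2.299, 2.14, 0.001]
force: [2.3, -0.2, 3.3]
opening: 11.3
gripper_force: 41.2
```

```bash
python3 av.py 3
```

```text
pos,yaw,tiltx,tilty,F,T
 [516.816  36.59   54.188   1.5     0.001  -0.      2.271  -0.257   2.771
   0.032  -0.606  -0.007] 
 [0.034 0.029 0.008 0.001 0.    0.    0.107 0.06  0.54  0.047 0.047 0.042] 11.377645434604647 23.15
rail x -15.73 y 71.52 z 23.50 yawerr(deg) -17.92 | F along -0.8 lat -2.1
```

Call:
step_arm(steps=[{"grip": -0.85, "dp": [0, 0, 0], "turn": [0, 0, 3]}, {"grip": -0.85, "dp": [0, 0, 0], "turn": [0, 0, 3]}])

```text
clock: 23.4
tool_pos: [516.9, 36.6, 54.2]
tcp_rot: [2.408, 2.016, 0.001]
force: [4.4, 0.9, 3.8]
opening: 11.3
gripper_force: 41.2
```

```bash
python3 av.py 1; python3 av.py 2; python3 - <<'E'
from h import *
import cv2
s=grab_frame("scene");t=grab_frame("top")
r=lambda im,x,y,w,h,k:cv2.resize(im[y:y+h,x:x+w,::-1],(w*k,h*k),interpolation=cv2.INTER_CUBIC)
cv2.imwrite("pics/F.png",np.hstack([r(s,258,180,50,60,8),r(t,168,150,50,60,8)]))
E
```

```text
pos,yaw,tiltx,tilty,F,T
 [516.862  36.568  54.194   1.394   0.001  -0.      4.416   0.941   3.797
   0.104  -0.807   0.241] 
 [0. 0. 0. 0. 0. 0. 0. 0. 0. 0. 0. 0.] 11.276434818205146 23.4
rail x -15.77 y 71.48 z 23.50 yawerr(deg) -24.01 | F along -0.1 lat -4.5
pos,yaw,tiltx,tilty,F,T
 [516.856  36.532  54.201   1.393   0.001  -0.      4.14   -0.898   4.446
  -0.104  -0.745   0.082] 
 [0.005 0.031 0.012 0.002 0.    0.    0.026 0.646 0.719 0.134 0.008 0.059] 11.222688537748102 23.5
rail x -15.80 y 71.50 z 23.51 yawerr(deg) -24.08 | F along -1.9 lat -3.8
```

View pics/F.png

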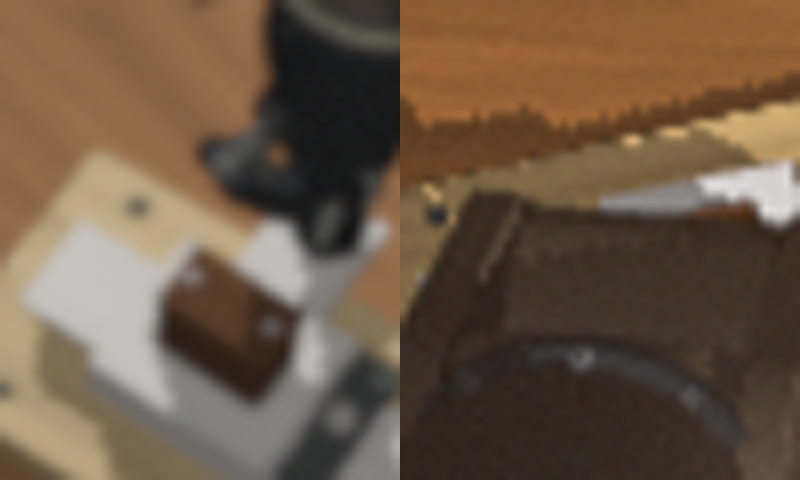

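The picture shows the gripper on the knob (scene crop (330,220)), the carriage straight on the rail and up against the stop. It took 0.24 N m while moving, which is free turning. I'll continue in small bites.

Call:
step_arm(steps=[{"grip": -0.85, "dp": [0.4, 0.25, 0], "turn": [0, 0, 3]}, {"grip": -0.85, "dp": [0, 0, 0], "turn": [0, 0, 3]}])

```text
clock: 23.85
tool_pos: [516.9, 36.8, 54.2]
tcp_rot: [2.51, 1.888, 0.0]
force: [4.6, -2.5, 4.7]
opening: 11.5
gripper_force: 41.3
```

```bash
cat >> av.py <<'E'
b=1.813-m[3];print("rail x -> tool (%.2f,%.2f), rail y -> tool (%.2f,%.2f)"%(np.cos(b),-np.sin(b),-np.sin(b),-np.cos(b)))
E
python3 av.py 1
```

```text
pos,yaw,tiltx,tilty,F,T
 [516.941  36.766  54.228   1.289   0.001  -0.      4.608  -2.468   4.723
  -0.313  -0.799   0.243] 
 [0. 0. 0. 0. 0. 0. 0. 0. 0. 0. 0. 0.] 11.450792632865744 23.85
rail x -15.59 y 71.36 z 23.54 yawerr(deg) -30.00 | F along -3.5 lat -3.9
rail x -> tool (0.87,-0.50), rail y -> tool (-0.50,-0.87)
```

Call:
step_arm(steps=[{"grip": -0.85, "dp": [0.2, 0.35, 0], "turn": [0, 0, 3]}, {"grip": -0.85, "dp": [0, 0, 0], "turn": [0, 0, 3]}])

```text
clock: 24.1
tool_pos: [517.1, 36.8, 54.2]
tcp_rot: [2.605, 1.755, -0.0]
force: [3.0, -4.1, 6.3]
opening: 11.3
gripper_force: 41.6
```

```bash
python3 av.py 1
```

```text
pos,yaw,tiltx,tilty,F,T
 [517.081  36.761  54.212   1.185  -0.     -0.      2.971  -4.078   6.288
  -0.571  -0.574   0.281] 
 [0. 0. 0. 0. 0. 0. 0. 0. 0. 0. 0. 0.] 11.325243116887561 24.1
rail x -15.63 y 71.22 z 23.52 yawerr(deg) -35.96 | F along -4.7 lat -1.9
rail x -> tool (0.81,-0.59), rail y -> tool (-0.59,-0.81)
```

Call:
step_arm(steps=[{"grip": -0.85, "dp": [0, 0, 0], "turn": [0, 0, 3]}, {"grip": -0.85, "dp": [0, 0, 0], "turn": [0, 0, 3]}])

```text
clock: 24.35
tool_pos: [517.1, 36.7, 54.3]
tcp_rot: [2.693, 1.616, -0.0]
force: [2.8, -4.5, 6.8]
opening: 11.0
gripper_force: 41.7
```

```bash
python3 av.py 1
```

```text
pos,yaw,tiltx,tilty,F,T
 [517.147  36.699  54.28    1.081   0.     -0.001   2.781  -4.522   6.839
  -0.711  -0.528   0.321] 
 [0. 0. 0. 0. 0. 0. 0. 0. 0. 0. 0. 0.] 11.046093066711421 24.35
rail x -15.71 y 71.18 z 23.59 yawerr(deg) -41.95 | F along -5.1 lat -1.6
rail x -> tool (0.74,-0.67), rail y -> tool (-0.67,-0.74)
```

Call:
step_arm(steps=[{"grip": -0.85, "dp": [0, 0, 0], "turn": [0, 0, 3]}, {"grip": -0.85, "dp": [0, 0, 0], "turn": [0, 0, 3]}])

```text
clock: 24.6
tool_pos: [517.1, 36.6, 54.3]
tcp_rot: [2.774, 1.473, -0.0]
force: [2.5, -6.4, 8.0]
opening: 11.5
gripper_force: 41.7
```

```bash
python3 av.py 1; python3 av.py 4
```

```text
pos,yaw,tiltx,tilty,F,T
 [517.142  36.607  54.288   0.976   0.     -0.001   2.484  -6.387   7.963
  -0.859  -0.487   0.311] 
 [0. 0. 0. 0. 0. 0. 0. 0. 0. 0. 0. 0.] 11.520482834361147 24.6
rail x -15.79 y 71.20 z 23.60 yawerr(deg) -47.95 | F along -6.8 lat -0.9
rail x -> tool (0.67,-0.74), rail y -> tool (-0.74,-0.67)
pos,yaw,tiltx,tilty,F,T
 [517.119  36.534  54.319   0.976   0.     -0.001   1.901  -6.664   7.495
  -1.115  -0.465   0.142] 
 [0.025 0.041 0.01  0.002 0.    0.    0.344 0.52  0.5   0.05  0.02  0.04 ] 11.027103261575801 24.8
rail x -15.86 y 71.24 z 23.63 yawerr(deg) -47.95 | F along -6.9 lat -0.2
rail x -> tool (0.67,-0.74), rail y -> tool (-0.74,-0.67)
```

Call:
step_arm(steps=[{"grip": -0.85, "dp": [-0.15, 0.15, 0], "turn": [0, 0, 2]}, {"grip": -0.85, "dp": [0, 0, 0], "turn": [0, 0, 3]}])

```text
clock: 25.05
tool_pos: [517.2, 36.4, 54.3]
tcp_rot: [2.835, 1.351, -0.0]
force: [1.6, -6.1, 6.9]
opening: 11.1
gripper_force: 41.8
```

```bash
python3 av.py 1
```

```text
pos,yaw,tiltx,tilty,F,T
 [517.152  36.364  54.337   0.89    0.     -0.001   1.622  -6.065   6.869
  -0.984  -0.505   0.304] 
 [0. 0. 0. 0. 0. 0. 0. 0. 0. 0. 0. 0.] 11.064223183388535 25.05
rail x -16.03 y 71.25 z 23.65 yawerr(deg) -52.91 | F along -6.3 lat -0.1
rail x -> tool (0.60,-0.80), rail y -> tool (-0.80,-0.60)
```

Call:
step_arm(steps=[{"grip": -0.85, "dp": [0, 0, 0], "turn": [0, 0, 3]}, {"grip": -0.85, "dp": [0, 0, 0], "turn": [0, 0, 3]}])

```text
clock: 25.3
tool_pos: [517.2, 36.2, 54.3]
tcp_rot: [2.902, 1.2, -0.0]
force: [2.0, -8.5, 8.5]
opening: 11.2
gripper_force: 41.8
```

```bash
python3 av.py 1
```

```text
pos,yaw,tiltx,tilty,F,T
 [517.164  36.223  54.324   0.784   0.     -0.001   1.985  -8.497   8.456
  -1.228  -0.457   0.392] 
 [0. 0. 0. 0. 0. 0. 0. 0. 0. 0. 0. 0.] 11.170407137090919 25.3
rail x -16.17 y 71.27 z 23.63 yawerr(deg) -58.94 | F along -8.7 lat 0.1
rail x -> tool (0.52,-0.86), rail y -> tool (-0.86,-0.52)
```

Call:
step_arm(steps=[{"grip": -0.85, "dp": [-0.15, 0.25, 0], "turn": [0, 0, 0]}, {"grip": -0.85, "dp": [0, 0, 0], "turn": [0, 0, 0]}, {"grip": -0.85, "dp": [0, 0, 0], "turn": [0, 0, 0]}])

```text
clock: 25.65
tool_pos: [517.1, 35.9, 54.3]
tcp_rot: [2.902, 1.203, -0.001]
force: [1.9, -6.6, 8.8]
opening: 11.0
gripper_force: 41.9
```

```bash
python3 av.py 6
```

```text
pos,yaw,tiltx,tilty,F,T
 [517.097  35.949  54.346   0.786  -0.     -0.001   1.638  -7.054   8.514
  -1.166  -0.33    0.236] 
 [0.016 0.004 0.008 0.    0.    0.    0.759 0.517 0.345 0.016 0.011 0.025] 11.02865141263641 25.9
rail x -16.42 y 71.40 z 23.66 yawerr(deg) -58.84 | F along -7.2 lat 0.1
rail x -> tool (0.52,-0.86), rail y -> tool (-0.86,-0.52)
```

Call:
step_arm(steps=[{"grip": -0.85, "dp": [0, 0, 0], "turn": [0, 0, 1.5]}, {"grip": -0.85, "dp": [0, 0, 0], "turn": [0, 0, 2.5]}])

```text
clock: 26.15
tool_pos: [517.2, 35.9, 54.4]
tcp_rot: [2.942, 1.1, -0.0]
force: [2.5, -8.9, 9.3]
opening: 11.1
gripper_force: 41.9
```

```bash
python3 av.py 1; python3 av.py 6
```

```text
pos,yaw,tiltx,tilty,F,T
 [517.172  35.907  54.381   0.716   0.     -0.001   2.484  -8.862   9.26
  -1.301  -0.428   0.446] 
 [0. 0. 0. 0. 0. 0. 0. 0. 0. 0. 0. 0.] 11.086544894996738 26.15
rail x -16.48 y 71.34 z 23.69 yawerr(deg) -62.88 | F along -9.2 lat -0.3
rail x -> tool (0.46,-0.89), rail y -> tool (-0.89,-0.46)
pos,yaw,tiltx,tilty,F,T
 [517.119  35.847  54.351   0.715  -0.     -0.001   1.071  -8.805   8.584
  -1.416  -0.327   0.222] 
 [0.03  0.034 0.013 0.001 0.    0.    0.509 0.662 0.373 0.065 0.034 0.059] 11.376628926695007 26.45
rail x -16.53 y 71.41 z 23.66 yawerr(deg) -62.89 | F along -8.8 lat 1.1
rail x -> tool (0.46,-0.89), rail y -> tool (-0.89,-0.46)
```

Call:
step_arm(steps=[{"grip": -0.85, "dp": [-0.2, 0.4, 0], "turn": [0, 0, 0]}, {"grip": -0.85, "dp": [0, 0, 0], "turn": [0, 0, 0]}, {"grip": -0.2, "dp": [0, 0, 0], "turn": [0, 0, 0]}, {"grip": -0.2, "dp": [0, 0, 0], "turn": [0, 0, 0]}, {"grip": -0.2, "dp": [0, 0, 0], "turn": [0, 0, 0]}, {"grip": -0.2, "dp": [0, 0, -5], "turn": [0, 0, 0]}, {"grip": -0.2, "dp": [0, 0, -20], "turn": [0, 0, 0]}, {"grip": -0.2, "dp": [0, 0, -40], "turn": [0, 0, 0]}, {"grip": -0.2, "dp": [0, 0, -40], "turn": [0, 0, 0]}, {"grip": -0.2, "dp": [0, 0, -40], "turn": [0, 0, 0]}, {"grip": -0.2, "dp": [-40, 0, -30], "turn": [0, 0, 0]}, {"grip": -0.2, "dp": [-40, 0, 0], "turn": [0, 0, 0]}, {"grip": -0.2, "dp": [-40, 0, 0], "turn": [0, 0, 0]}, {"grip": -0.2, "dp": [0, 0, 0], "turn": [0, 0, 0]}])

```text
clock: 27.9
tool_pos: [423.6, -43.7, 229.6]
tcp_rot: [-2.945, -1.094, 0.001]
force: [0.9, -0.6, 0.5]
opening: 34.6
gripper_force: 0.0
```

```bash
python3 av.py 1; python3 - <<'E'
from h import *
import cv2
s=grab_frame("scene");t=grab_frame("top")
r=lambda im,x,y,w,h,k:cv2.resize(im[y:y+h,x:x+w,::-1],(w*k,h*k),interpolation=cv2.INTER_CUBIC)
cv2.imwrite("pics/G.png",np.hstack([r(s,258,180,50,70,8),r(t,168,155,50,70,8)]))
E
```

```text
pos,yaw,tiltx,tilty,F,T
 [423.571 -43.721 229.612   0.712  -0.001  -0.      0.894  -0.603   0.537
  -0.058  -0.02    0.01 ] 
 [0. 0. 0. 0. 0. 0. 0. 0. 0. 0. 0. 0.] 34.64568180452894 27.9
rail x -71.34 y 181.31 z 198.92 yawerr(deg) -63.10 | F along -0.8 lat -0.7
rail x -> tool (0.45,-0.89), rail y -> tool (-0.89,-0.45)
```

View pics/G.png

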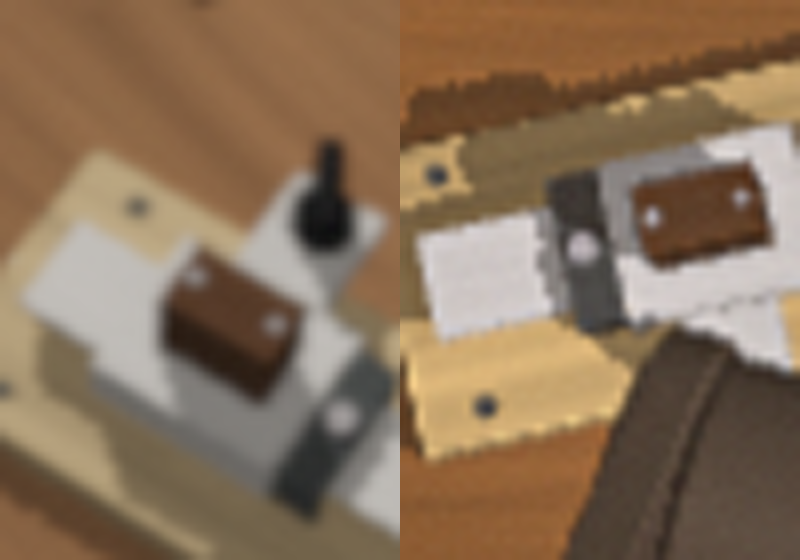

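The carriage is butted to the stop (top crop (615,260)) and square, with the knob turned and the arm clear. Torque puts the jaw force at roughly 24–38 N, so I'll hand in.

```bash
python3 -c "
from station import *
print(sign_off())"
```

```text
the job is handed in; nothing more can be done
None
```

The job is handed in: the carriage is threaded on the rail, butted against the stop at about 8 N, and clamped at an estimated 24–38 N of jaw force (worked out from knob torque), with the arm let go and clear; no verdict was returned.

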